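Free the lid ratchet of the parts box with the nut driver

ROBOT

A 6-joint arm with a two-finger parallel gripper is mounted at the origin on the work surface. World frame = base frame: x ahead of the robot, y to its left, z up, the work surface at z = 0. Lengths are in mm, angles in rad, forces in N, time in s.
With the tool pointing down it reaches from about 300 to 775 mm from the base axis. Payload 14.6 kg.
Tool frame: the origin (TCP) lies at the very end of the fingers, on their centre line; the grasp point (between the pads) lies manip.grip_depth behind it (manip.grip_depth is the distance from the TCP to the grasp point, in mm); x points along the fingers, z is the direction in which the jaws open and shut, and the axes are right-handed (so a half turn about x gives the same grasp; the last joint's range is limited). The gripper opens to 94 mm and grips with 3 to 60 N. Pads are 16 mm wide; open, the fingers measure 119 mm over their backs; the gripper's body (75 mm by 177 mm) begins 78 mm behind the grasp point.
Start: joints at [-0.067, 0.3, 1.521, -0, 1.321, -0.067], TCP at [549.99, -0.002, 205.446] pointing down, gripper open.
Joint ranges: [-3.03, 3.03], [-0.79, 2.21], [0.23, 2.52], [-1.04, 4.18], [0, 3.07], [-2.55, 2.55]. Speed limits (rad/s): [2.22, 2.22, 2.57, 3.14, 3.14, 3.14].

INTERFACE

Orientations are given as [roll, pitch, yaw] about the fixed x, y, z axes, in that order (R = Rz(yaw) Ry(pitch) Rx(roll)).
In Python, from cell import manip gives the robot as it stands.
- The arm moves only by the tool step_arm, never from a script. Its argument "commands" is one flat list of numbers, 7 for each row, row after row: the shift along the tool's x, y, z in m, then the turn, a rotation vector about the tool's x, y, z in degrees, then the finger opening in m, from 0 to 0.094. A call has 1 to 5 rows; each row shifts and turns the commanded pose from where the row before left it, along the tool's axes as they then stand; what a row does not reach is not made up. A row lasts 1/8 s, in which the tool goes at most 62.5 mm and 10.7 degrees, less where a joint would pass 70% of its speed; a pose out of reach is approached as far as the arm can. A call with a gripper value outside its range is refused whole. The fingers move at their own pace and stop on an object; "squeeze" is the grip in N (left out, the last holds). Time passes only in rows, so rows that do not move let the fingers close. It gives the time, the measured TCP pose, the force and the opening at its end, in the units of the state.
- manip.read_state(): the state, without advancing time (a new reading comes with each control period).
- manip.camera(name): name is "scene" or "side" or "wrist"; returns the picture (384x512x3 uint8, red, green, blue); there is no depth.
- manip.camera_model(name): a dict with "intrinsics" (3x3 intrinsics, pixels), "k1" (the pictures are not rectified: a ray, as slopes to the right and down, at radius r is drawn at 1 + k1 r^2 times it, then the intrinsics apply), "origin" and "orientation" of the camera in the world; the wrist camera has in their place "tool_from_camera" (4x4, takes a point from camera to tool coordinates, whose origin is the TCP and whose axes are the tool frame's). Camera axes: x right, y up, looking along -z (the intrinsics and any distortion apply to the point x, -y, -z); pixel columns grow to the right and rows downward; lengths in mm; the calibration is good to about 2 mm. A picture is of the moment at which its call begins: read the wrist's pose just before it. camera_model takes no time and is no camera call.
- manip.sign_off(): hands the job in, once; it reports no verdict.
Trained networks look in the newest picture that a camera, given by its name, has taken for a name from the list of things; names that differ only in an ending like _2 or _b are one class to them, and where a whole thing is asked for, a point or a joint stands for the part that bears it (a point fixed in the world has none). Each returns a list of dicts, best first, with "score" (0 to 1); they miss things now and then, are a little off and sometimes report something else, mostly with a low value. They report only what shows in the picture. A call takes as long as a camera call. They do not tell look-alikes from the thing itself.
- manip.find_in(thing, camera): "centre" ([row, column] in pixels, amid what is visible of it).
- manip.outline_of(thing, camera): "pixels" (384x512 bool, what is visible of it) and "centre" ([row, column] in pixels, amid what is visible of it).
The state is a dict: "clock": time; "joints": joint angles; "qd": joint speeds; "effort": joint torques, N m; "eef_pos": TCP position; "eef_rot": TCP orientation; "wrist_force": force on the tool from outside, world axes, zero at the start; "moment": the same for the moment, N m; "finger_gap": finger opening in mm.
Only numpy, scipy, OpenCV 4.12 (cv2) and the standard library are available. Lean on these libraries where they do the work, as an engineer would, in place of code of your own. Each camera call takes 0.05 s, during which the arm holds its last target. There are 200 camera calls.

TASK

Pick up the nut driver, slip its shaft under the free tail of the ratchet pawl on the parts box and lift the pawl clear of the wheel, without forcing it, holding it up while the lid sinks shut on its damper. Do not touch the box or its lid with the hand and leave the other parts on the counter alone. When the lid is fully shut, take the driver away and lay it (do not drop it) back on the counter, clear of the box.

Things in the scene. Friction and masses are not known exactly. Their poses are not given: they have to be found in the camera images.
- parts_box: Grey tin parts box, screwed to the counter: 150 (x) x 160 (y) x 85 mm high. Origin: centre of its underside; x points to its hinged side, y to the side that carries the ratchet, z up. The lid hinges along y at x = 75, z = 88 mm. All box coordinates below are in this frame. Space behind the box (x above 80 mm) under the pawl's tail is free; a bumper block lies near it on the counter.
- lid (a joint): Angle of the lid: 0 is shut, grows as it opens; it starts held by the pawl at about 0.9 or 0.6 rad. Plate 156 mm long from the hinge and 166 mm wide. Freed, it sinks by its own weight against a damper at 0.2 to 0.5 rad/s.
- lid_hinge_end (a point): Box point x 75, y 92, z 88 mm: centre of the steel toothed wheel (radius 39 mm, y = 88 to 96 mm) that stands outside the box's +y wall and turns with the lid. A tooth every 0.31 rad; the pawl can catch the lid at 0.90, 0.59 and 0.27 rad.
- pawl_pin (a point): Box point x 20, y 92, z 132 mm: pivot pin (along y) of the dark steel pawl. Its arm runs to +x over the wheel, nose down in the teeth, and goes on as a flat tail 14 mm wide (y = 85 to 99 mm), x = 82 to 179 mm. Lifting the tail from below raises the nose; let go, the pawl springs back and catches the next tooth. More than 7 N between driver and box, pawl or lid bends it.
- under_tail (a point): Box point x 140, y 92, z 105 mm, fixed, in free air under the tail. The tail has been bent by hand: above this point its underside rests anywhere from 120 to 144 mm high, which no reading gives: feel for it from below. Raised here 10 mm from rest the nose leaves the teeth; at 13 mm the pawl meets a hard stop. It resists with 2 to 3.5 N until free, then 1 to 2 N up to the stop.
- nut_driver: Nut driver, 200 mm, 150 g, loose. Walnut handle, a rounded square bar 26 x 26 mm, x = -100 to 0 mm; steel shaft of 8 mm diameter, x = 0 to 80 mm, and socket of 13 mm diameter, x = 80 to 100 mm, both on the axis 13 mm above the origin. Origin: underside of the handle at its front end; x points to the socket, z up. Balances at x = -18 mm. Starts with the socket pointing roughly at the box.
- driver_root (a point): Point on the driver's axis where the shaft leaves the handle; 13 mm high when the driver lies on the counter.
- bezel: Cream coin slot bezel, 62 x 58 x 10 mm, loose; origin under its centre. Bystander.
- wiper_arm: Bronze coin wiper arm, about 97 mm long (x), 24 mm wide at its foot, 12 mm high, loose; origin under its middle. Bystander.
- bumper_a: Black rubber bumper block, 40 x 30 x 25 mm, loose; origin under its centre. Bystander.
- bumper_b: Second black rubber bumper block, same as the first. Bystander.
There are look-alikes about, which are no part of the job. What is shaped like the nut_driver but turquoise is not meant.

How it is judged:
By the outcome, as a careful person would: the job done as asked, in the order asked, and still so for the second after the job is handed in, with the robot touching nothing.
It also fails if it takes over 70 s, if anything falls off the work surface, if the arm or the gripper's body presses on something with over 40 N, if the wrist force passes 120 N, or if a joint passes its speed limit or range.

## Working session

There is one attempt and no reset: what is moved stays moved. The work goes in short steps, Python scripts to look and compute and a tool call to move; the robot and the scene stay as the last step left them, time stands still between calls to the robot, and variables do not carry over. Pictures are saved under pics/ and viewed, about 8 in all and at most 12, crops included, and the job is handed in when it is done.

Besides the shell and the picture viewer there is one more tool, called as name(argument=value, ...) on one line, values as JSON. step_arm: Moves the arm, as the interface text tells. Its arguments: {"type":"object","properties":{"commands":{"type":"array"},"squeeze":{"type":"number"}},"required":["commands"]}

```bash
ls; mkdir -p pics; python3 - <<'E'
from cell import manip
import cv2,numpy as np
s=manip.read_state();print(s['clock'],s['eef_pos'],s['eef_rot'],manip.grip_depth)
ims=[]
for c in ['scene','side']:
    im=manip.camera(c); cv2.imwrite(f'pics/{c}0.png',cv2.cvtColor(im,cv2.COLOR_RGB2BGR))
    m=manip.camera_model(c);print(c,np.round(m['intrinsics'],1).tolist(),m['k1'],np.round(m['origin'],1),np.round(m['orientation'],3).tolist())
    for t in ['nut_driver','parts_box','driver_root','lid_hinge_end','pawl_pin','bezel','wiper_arm','bumper_a']:
        print(t,[(round(d['score'],2),np.round(d['centre']).tolist()) for d in manip.find_in(t,c)])
print(manip.camera_model('wrist'))
print(manip.read_state()['clock'])
E
```

```text
pics
0.0 [5.49750275e+02 1.68605654e-02 2.04904412e+02] [3.06772491 1.56970104 3.067704  ] 18.8
scene [[443.2, 0.0, 257.3], [0.0, 443.2, 185.9], [0.0, 0.0, 1.0]] 0.03415555403536992 [ 945.7 -562.1  924.2] [0.732, 0.012, 0.575]
nut_driver [(0.96, [232.0, 349.0]), (0.76, [161.0, 213.0]), (0.74, [129.0, 302.0]), (0.66, [169.0, 295.0])]
parts_box [(0.63, [225.0, 189.0])]
driver_root [(0.95, [230.0, 350.0]), (0.84, [169.0, 295.0]), (0.76, [166.0, 207.0]), (0.71, [127.0, 304.0])]
lid_hinge_end [(0.94, [222.0, 191.0])]
pawl_pin [(0.73, [229.0, 193.0])]
bezel [(0.64, [178.0, 347.0]), (0.32, [167.0, 294.0])]
wiper_arm [(0.62, [311.0, 145.0])]
bumper_a [(0.86, [285.0, 279.0])]
side [[452.0, 0.0, 252.1], [0.0, 452.0, 182.5], [0.0, 0.0, 1.0]] -0.1265866559601033 [400.2 890.6 681.5] [0.986, 0.025, -2.969]
nut_driver [(0.9, [245.0, 356.0]), (0.81, [274.0, 252.0]), (0.81, [341.0, 263.0]), (0.8, [232.0, 162.0]), (0.23, [165.0, 300.0])]
parts_box [(0.7, [163.0, 296.0])]
driver_root [(0.91, [274.0, 252.0]), (0.87, [338.0, 262.0]), (0.77, [248.0, 356.0]), (0.76, [232.0, 162.0])]
lid_hinge_end [(0.73, [164.0, 300.0])]
pawl_pin [(0.81, [162.0, 300.0])]
bezel [(0.71, [283.0, 176.0])]
wiper_arm []
bumper_a [(0.73, [313.0, 352.0]), (0.68, [181.0, 210.0])]
{'intrinsics': array([[305.16197774,   0.        , 253.55720573],
       [  0.        , 305.16197774, 192.46662565],
       [  0.        ,   0.        ,   1.        ]]), 'k1': -0.05065204189229834, 'tool_from_camera': array([[-7.05277679e-04,  2.70230390e-01, -9.62795429e-01,
        -1.80014018e+02],
       [-4.04066894e-05,  9.62795660e-01,  2.70230485e-01,
         7.81811047e+01],
       [ 9.99999750e-01,  2.29490905e-04, -6.68119174e-04,
         5.67016565e-01],
       [ 0.00000000e+00,  0.00000000e+00,  0.00000000e+00,
         1.00000000e+00]])}
0.9
```

View pics/scene0.png

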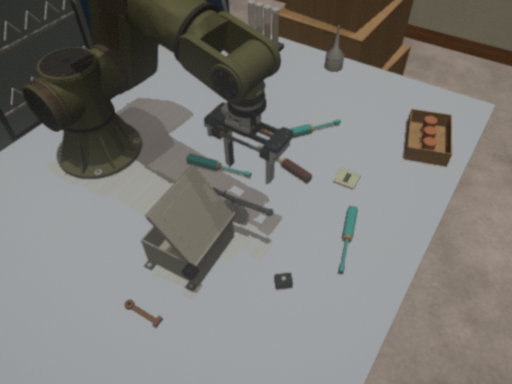

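View pics/side0.png

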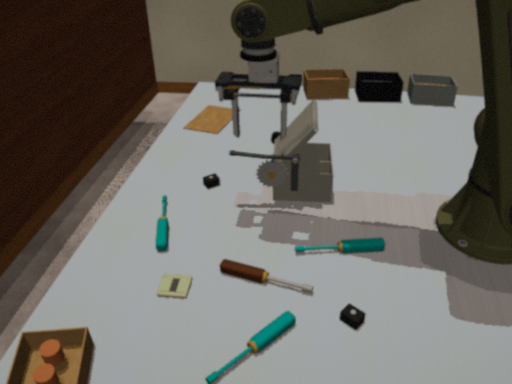

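The walnut driver is at about (169,295) in scene and (274,252) in side; the others are turquoise. The wheel, pawl and tail face the side camera: wheel (174,272), tail tip near (154,233), bumper near (181,210).

```bash
cat > h.py <<'E'
import numpy as np,cv2
from scipy.spatial.transform import Rotation as R
from cell import manip
def cam(c,s=None):
    m=manip.camera_model(c)
    if c=='wrist':
        T=np.eye(4);T[:3,:3]=R.from_euler('xyz',s['eef_rot']).as_matrix();T[:3,3]=s['eef_pos']
        T=T@m['tool_from_camera'];return m['intrinsics'],m['k1'],T[:3,:3],T[:3,3]
    return m['intrinsics'],m['k1'],R.from_euler('xyz',m['orientation']).as_matrix(),np.array(m['origin'])
def proj(C,P):
    K,k1,Rm,o=C;p=(np.atleast_2d(P)-o)@Rm
    xy=np.c_[p[:,0],-p[:,1]]/-p[:,2:];r2=(xy**2).sum(1,keepdims=True)
    xy=xy*(1+k1*r2);return np.c_[xy[:,1]*K[1,1]+K[1,2],xy[:,0]*K[0,0]+K[0,2]]  # row,col
def ray(C,rc):
    K,k1,Rm,o=C;d=np.array([(rc[1]-K[0,2])/K[0,0],(rc[0]-K[1,2])/K[1,1]]);u=d.copy()
    for _ in range(20):u=d/(1+k1*(u@u))
    v=Rm@np.array([u[0],-u[1],-1]);return o,v/np.linalg.norm(v)
def onz(C,rc,z):
    o,v=ray(C,rc);return o+v*(z-o[2])/v[2]
E
python3 - <<'E'
from h import *
for t,S,D in [('driver_root',(169,295),(274,252)),('hinge',(222,191),(164,300))]:
    print(t,onz(cam('scene'),S,13),onz(cam('side'),D,13))
a=cv2.imread('pics/scene0.png')[150:300,110:310];b=cv2.imread('pics/side0.png')[95:215,200:360]
cv2.imwrite('pics/crop0.png',np.vstack([cv2.resize(b,(800,600),interpolation=2)]))
cv2.imwrite('pics/crop1.png',cv2.resize(a,(800,600),interpolation=2))
for z,rc in [(25,(181,210)),(13,(262,222)),(13,(289,311)),(13,(274,266)),(25,(313,352)),(10,(286,175))]: print(rc,onz(cam('side'),rc,z))
print(onz(cam('scene'),(311,145),6),onz(cam('scene'),(281,284),12))
E
```

```text
driver_root [546.99532077 231.11465177  13.        ] [531.5481884  235.15691197  13.        ]
hinge [414.62470905 -77.34318687  13.        ] [ 471.12274663 -213.54602237   13.        ]
(181, 210) [698.83598714 -75.42520843  25.        ]
(262, 222) [600.90592425 209.50273893  13.        ]
(289, 311) [408.58983265 259.50866193  13.        ]
(274, 266) [503.02088568 230.94106456  13.        ]
(313, 352) [329.29236397 320.60240858  25.        ]
(286, 175) [680.61361593 289.77425781  10.        ]
[ 479.80905272 -322.42637085    6.        ] [703.79038923 -95.58497401  12.        ]
```

View pics/crop0.png

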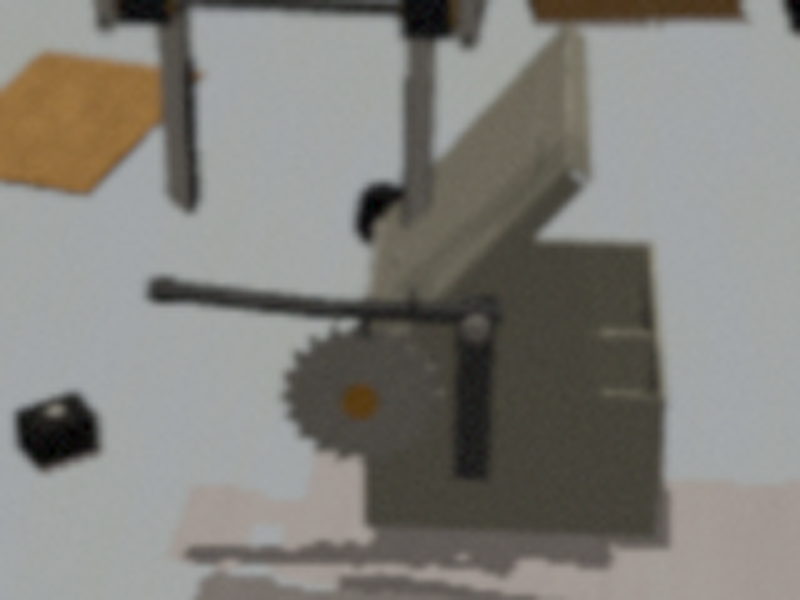

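View pics/crop1.png

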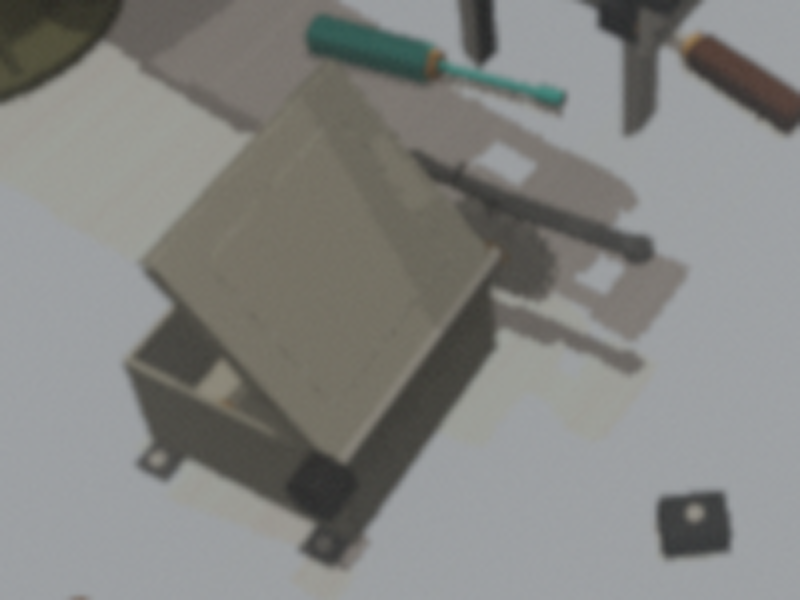

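Side crop: wheel hub (175,272), pin (160,295), tail tip (153,230), box corners (200,273), (204,332), (174,332), (143,330). Scene crop: tail tip (212,270), rim corner (240,142), lid hinge corner (213,234). Next I'll fit the box pose, and the driver with the outline network.

```bash
python3 - <<'E'
from h import *
from scipy.optimize import least_squares
A,B=cam('scene'),cam('side')
obs=[(B,(75,97,88),(175.2,272)),(B,(20,100,132),(160.4,295.2)),(B,(75,80,0),(200,273.4)),(B,(-75,80,0),(203.6,332)),(B,(-75,80,85),(174,332)),(B,(-75,-80,85),(143.4,330.5)),
(A,(-75,-80,85),(240.5,142)),(A,(-75,-80,0),(261,147.5)),(A,(75,-80,0),(284,195)),(A,(75,83,90),(213,234))]
def w(p,P): return np.array([p[0],p[1],0])+R.from_euler('z',p[2]).apply(P)
def f(p): return np.concatenate([proj(C,w(p,P))[0]-q for C,P,q in obs])
r=least_squares(f,[480,-150,0],loss='soft_l1');print(r.x);print(np.round(r.fun.reshape(-1,2),1))
p=r.x;np.save('box.npy',p)
# tail tip: triangulate
def tri(a,b):
    (o1,v1),(o2,v2)=ray(A,a),ray(B,b);t=np.linalg.lstsq(np.c_[v1,-v2],o2-o1,rcond=None)[0]
    x,y=o1+v1*t[0],o2+v2*t[1];return (x+y)/2,np.linalg.norm(x-y)
t,g=tri((212,270),(153,230));print('tail tip world',t,g,'box',R.from_euler('z',-p[2]).apply(t-[p[0],p[1],0]))
for P in [(140,92,105),(179,92,130),(75,92,88)]:print(P,w(p,P))
# lid angle: free corner (+y) side img
for c,q in [('side',(95+175/5,200+585/5)),('scene',(150+65/4,110+330/4))]:
    pass
for th in (.6,.9):
    P=(75-156*np.cos(th),83,88+156*np.sin(th));print(th,proj(B,w(p,P)),proj(A,w(p,P)))
# driver by colour in side img
im=cv2.imread('pics/side0.png').astype(int);
for c,C in (('scene',A),('side',B)):
    im=cv2.imread(f'pics/{c}0.png').astype(int)
    b,g_,r_=im[...,0],im[...,1],im[...,2];m=(r_-b>18)&(r_<150)
    y0,x0=((140,265),(250,205))[c=='side'];mm=np.zeros_like(m);mm[y0:y0+45,x0:x0+65]=m[y0:y0+45,x0:x0+65]
    ys,xs=np.nonzero(mm);print(c,len(ys),ys.mean(),xs.mean(),onz(C,(ys.mean(),xs.mean()),15),'ends',onz(C,(ys[xs.argmin()],xs.min()),13),onz(C,(ys[xs.argmax()],xs.max()),13))
E
```

```text
[ 4.58844480e+02 -1.31662349e+02  7.70538764e-02]
[[-0.2  0.1]
 [ 0.3 -0. ]
 [ 0.2 -0.9]
 [-1.3 -0.9]
 [ 0.2  1.6]
 [-0.5 -0.1]
 [-1.  -1.4]
 [-1.3  0.3]
 [ 1.5  4.2]
 [-0.1 -1.2]]
tail tip world [625.60387179 -28.72537944 143.21321652] 4.854730572672574 box [174.18843251  89.79479106 143.21321652]
(140, 92, 105) [591.34713076 -29.15845896 105.        ]
(179, 92, 130) [630.23141069 -26.15633059 130.        ]
(75, 92, 88) [526.53999755 -34.16200623  88.        ]
0.6 [[141.72085982 327.35755788]] [[169.97342201 183.6423032 ]]
0.9 [[128.28475624 314.42496357]] [[164.23286886 193.15813184]]
scene 170 167.44117647058823 294.6941176470588 [544.05572385 234.30524423  15.        ] ends [491.98177461 239.59808474  13.        ] [590.14715337 235.05651496  13.        ]
side 602 270.7956810631229 244.0764119601329 [549.00085157 230.39246739  15.        ] ends [602.32560693 212.81552665  13.        ] [499.36432887 227.48711563  13.        ]
```

```bash
cat >> h.py <<'E'
R0=R.from_matrix([[0,0,1],[0,1,0],[-1,0,0]])
def plan(pos,yaw,n,grip=0.094,start=None,pitchR=None):
    """rows to TCP pos (mm), tool down with jaw axis at world yaw"""
    s=manip.read_state();p=np.array(s['eef_pos']);q=R.from_euler('xyz',s['eef_rot'])
    if start is not None:p,q=np.array(start[0],float),R.from_euler('z',start[1])*R0
    T=R.from_euler('z',yaw)*R0
    dv=(q.inv()*T).as_rotvec()
    if dv[0]*0+np.linalg.norm(dv)>3.1:print('near pi')
    print('clock',round(s['clock'],2),'tot rot deg',np.degrees(dv).round(1))
    st=R.from_rotvec(dv/n);rows=[]
    for i in range(n):
        qi=R.from_matrix((q*R.from_rotvec(dv*i/n)).as_matrix())
        d=qi.inv().apply((np.array(pos)-p)/n)
        rows+=list(np.round(d/1000,4))+list(np.degrees(dv/n).round(2))+[grip]
    for i in range(0,len(rows),35):print([float(x) for x in rows[i:i+35]])
E
python3 - <<'E'
from h import *
print(R.from_euler('xyz',manip.read_state()['eef_rot']).as_matrix().round(3))
plan([525,222,190],-1.84,10)
E
```

```text
[[ 0. -0.  1.]
 [-0.  1.  0.]
 [-1. -0.  0.]]
clock 0.9 tot rot deg [105.4   0.   -0. ]
[0.0015, 0.0222, -0.0025, 10.54, 0.0, -0.0, 0.094, 0.0015, 0.0214, -0.0065, 10.54, 0.0, -0.0, 0.094, 0.0015, 0.0198, -0.0103, 10.54, 0.0, -0.0, 0.094, 0.0015, 0.0176, -0.0138, 10.54, 0.0, -0.0, 0.094, 0.0015, 0.0148, -0.0168, 10.54, 0.0, -0.0, 0.094]
[0.0015, 0.0115, -0.0192, 10.54, 0.0, -0.0, 0.094, 0.0015, 0.0078, -0.0209, 10.54, 0.0, -0.0, 0.094, 0.0015, 0.0038, -0.022, 10.54, 0.0, -0.0, 0.094, 0.0015, -0.0003, -0.0223, 10.54, 0.0, -0.0, 0.094, 0.0015, -0.0044, -0.0219, 10.54, 0.0, -0.0, 0.094]
```

step_arm(commands=[0.0015,0.0222,-0.0025,10.54,0,0,0.094,0.0015,0.0214,-0.0065,10.54,0,0,0.094,0.0015,0.0198,-0.0103,10.54,0,0,0.094,0.0015,0.0176,-0.0138,10.54,0,0,0.094,0.0015,0.0148,-0.0168,10.54,0,0,0.094])

```text
clock: 1.52
eef_pos: [537.3, 111.8, 197.9]
eef_rot: [-2.838, 1.571, 2.519]
wrist_force: [-0.0, -0.7, -0.1]
finger_gap: 93.8
```

step_arm(commands=[0.0015,0.0115,-0.0192,10.54,0,0,0.094,0.0015,0.0078,-0.0209,10.54,0,0,0.094,0.0015,0.0038,-0.022,10.54,0,0,0.094,0.0015,-0.0003,-0.0223,10.54,0,0,0.094,0.0015,-0.0044,-0.0219,10.54,0,0,0.094])

```text
clock: 2.15
eef_pos: [524.9, 222.8, 190.4]
eef_rot: [-1.563, 1.571, 2.875]
wrist_force: [-0.1, 0.1, -0.2]
finger_gap: 94.1
```

step_arm(commands=[0,0,0,0,0,0,0.094,0,0,0,0,0,0,0.094])

```text
clock: 2.4
eef_pos: [525.1, 221.5, 190.5]
eef_rot: [0.109, 1.571, -1.727]
wrist_force: [0.4, 0.3, 0.3]
finger_gap: 93.9
```

```bash
python3 - <<'E'
from h import *
s=manip.read_state();print(s['clock'],s['eef_pos'],s['eef_rot'],s['joints'])
im=manip.camera('wrist');C=cam('wrist',s)
cv2.imwrite('pics/w1.png',cv2.cvtColor(im,cv2.COLOR_RGB2BGR))
for t in ['nut_driver','driver_root']:
  for d in manip.find_in(t,'wrist'): print(t,round(d['score'],2),np.round(d['centre'],1),onz(C,d['centre'],13))
E
```

```text
2.4 [525.08715475 221.54088955 190.47206702] [ 0.10877971  1.57065067 -1.72704422] [ 3.35048861e-01  3.56268884e-01  1.48185171e+00 -1.33154486e-04
  1.30354077e+00  2.17090795e+00]
nut_driver 0.6 [234.3 122.7] [495.19119637 402.87032521  13.        ]
nut_driver 0.52 [216.4 323. ] [452.38805985 151.1947512   13.        ]
driver_root 0.7 [165.8 242.2] [540.29790114 231.09338861  13.        ]
driver_root 0.66 [233.  123.5] [496.60281251 401.17710775  13.        ]
```

View pics/w1.png

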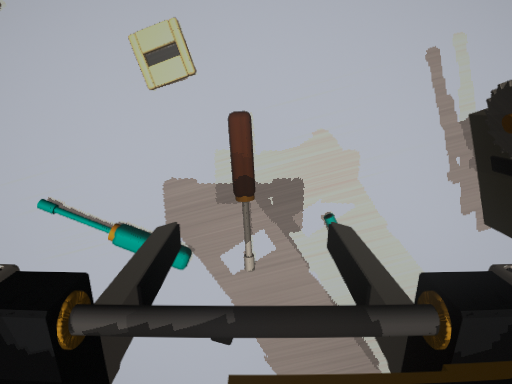

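The wrist picture shows the walnut driver: handle end (113,239), root (197,244.5), socket end (270,250). A turquoise handle sits near the left finger at (255,180).

```bash
python3 - <<'E'
from h import *
s=manip.read_state();C=cam('wrist',s)
e,r,k=[onz(C,q,13) for q in [(112,239),(198,244.5),(270,250.5)]]
print(e,r,k,np.linalg.norm(e-r),np.linalg.norm(k-r))
d=(k-e);yaw=np.arctan2(d[1],d[0]);u=d/np.linalg.norm(d);print('yaw',yaw)
# socket end = +100, handle end=-100 (approx) -> mid = root
root=(e+k)/2;print('root',root)
g=root-18*u;g2=r-18*u;print('grasp',g,g2)
for q in [(268,182),(245,190),(212,330)]:print(onz(C,q,20))
th=yaw+np.pi/2-2*np.pi;print('tool yaw',th)
g=(g+g2)/2
plan([g[0],g[1],90],th,4)
E
```

```text
[601.13414578 217.40427024  13.        ] [501.26686146 239.12291884  13.        ] [404.05694681 258.46755899  13.        ] 102.20163489309117 99.11600581382086
yaw 2.9361703281076004
root [502.5955463  237.93591462  13.        ]
grasp [520.21709496 234.26426338  13.        ] [518.88841012 235.4512676   13.        ]
[433.77948485 341.90797235  20.        ]
[461.92419566 321.38157297  20.        ]
[458.52985776 142.72976582  20.        ]
tool yaw -1.7762186522770893
clock 2.55 tot rot deg [-3.6  0.  -0. ]
[0.0251, -0.0023, -0.0029, -0.89, 0.0, -0.0, 0.094, 0.0251, -0.0022, -0.0029, -0.89, 0.0, -0.0, 0.094, 0.0251, -0.0022, -0.003, -0.89, 0.0, -0.0, 0.094, 0.0251, -0.0021, -0.003, -0.89, 0.0, -0.0, 0.094]
```

step_arm(commands=[0.0251,-0.0023,-0.0029,-0.89,0,0,0.094,0.0251,-0.0022,-0.0029,-0.89,0,0,0.094,0.0251,-0.0022,-0.003,-0.89,0,0,0.094,0.0251,-0.0021,-0.003,-0.89,0,0,0.094,0,0,0,0,0,0,0.094])

```text
clock: 3.18
eef_pos: [518.6, 235.0, 88.7]
eef_rot: [-0.992, 1.568, -2.769]
wrist_force: [-0.2, -0.6, 0.3]
finger_gap: 93.9
```

```bash
python3 - <<'E'
from h import *
s=manip.read_state();print(s['eef_pos'],s['joints'][5]);im=manip.camera('wrist');C=cam('wrist',s)
cv2.imwrite('pics/w2.png',cv2.cvtColor(im,cv2.COLOR_RGB2BGR))
u=np.array([np.cos(2.936),np.sin(2.936),0]);r=np.array([501.9,238.5,13])
print(proj(C,[r,r-100*u,r+100*u]))
E
```

```text
[518.61745741 235.02582186  88.7190425 ] 2.137927078260189
[[219.07454689 253.00317046]
 [102.63663626 252.89765852]
 [313.67239703 253.09527196]]
```

View pics/w2.png

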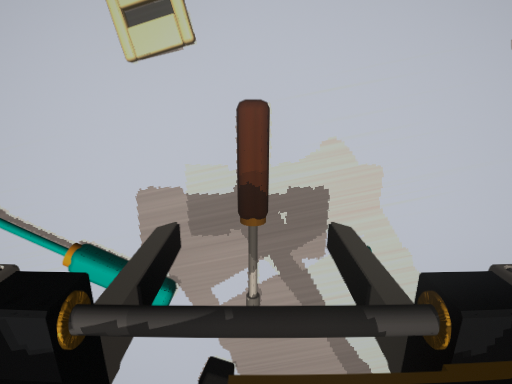

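The driver is centred and aligned: handle from (100,253) to (222,253), as predicted. I'll descend and grip it.

step_arm(commands=[0.024,0,0,0,0,0,0.094,0.024,0,0,0,0,0,0.094,0.024,0,0,0,0,0,0.094,0.012,0,0,0,0,0,0.094,0,0,0,0,0,0,0.094])

```text
clock: 3.85
eef_pos: [519.6, 235.5, 6.4]
eef_rot: [1.888, 1.571, 0.11]
wrist_force: [0.6, -0.7, -0.1]
finger_gap: 94.3
```

step_arm(commands=[0,0,0,0,0,0,0.01,0,0,0,0,0,0,0.01,0,0,0,0,0,0,0.01,0,0,0,0,0,0,0.01,0,0,0,0,0,0,0.01], squeeze=60)

```text
clock: 4.47
eef_pos: [519.4, 235.7, 6.1]
eef_rot: [2.445, 1.571, 0.667]
wrist_force: [0.5, 0.6, 0.4]
finger_gap: 47.6
```

step_arm(commands=[0.0035,0,0,0,0,0,0.04,0,0,0,0,0,0,0.01,0,0,0,0,0,0,0.01,0,0,0,0,0,0,0.01,0,0,0,0,0,0,0.01])

```text
clock: 5.1
eef_pos: [519.3, 235.6, 2.5]
eef_rot: [-0.988, 1.571, -2.766]
wrist_force: [-0.8, -0.5, -1.2]
finger_gap: 25.4
```

step_arm(commands=[0,0,0,0,0,0,0.01,0,0,0,0,0,0,0.01,0,0,0,0,0,0,0.01])

```text
clock: 5.48
eef_pos: [519.3, 235.6, 2.5]
eef_rot: [-0.725, 1.571, -2.502]
wrist_force: [-0.2, -0.3, -1.0]
finger_gap: 25.6
```

```bash
python3 - <<'E'
from h import *
p=np.load('box.npy')
def w(P): return np.array([p[0],p[1],0])+R.from_euler('z',p[2]).apply(P)
t=w((140,250,88));print(t,w((140,140,88)))
plan(t,0.077,12,0.01,start=([519.3,235.6,90],-1.776))
E
```

```text
[579.18466201 128.37272638  88.        ] [587.65220355  18.69911634  88.        ]
clock 5.47 tot rot deg [-106.2    0.     0. ]
[0.0002, 0.0067, 0.0077, -8.85, 0.0, 0.0, 0.01, 0.0002, 0.0054, 0.0087, -8.85, 0.0, 0.0, 0.01, 0.0002, 0.004, 0.0094, -8.85, 0.0, 0.0, 0.01, 0.0002, 0.0025, 0.0099, -8.85, 0.0, 0.0, 0.01, 0.0002, 0.001, 0.0102, -8.85, 0.0, 0.0, 0.01]
[0.0002, -0.0006, 0.0102, -8.85, 0.0, 0.0, 0.01, 0.0002, -0.0022, 0.01, -8.85, 0.0, 0.0, 0.01, 0.0002, -0.0037, 0.0096, -8.85, 0.0, 0.0, 0.01, 0.0002, -0.0051, 0.0089, -8.85, 0.0, 0.0, 0.01, 0.0002, -0.0064, 0.008, -8.85, 0.0, 0.0, 0.01]
[0.0002, -0.0075, 0.0069, -8.85, 0.0, 0.0, 0.01, 0.0002, -0.0085, 0.0057, -8.85, 0.0, 0.0, 0.01]
```

step_arm(commands=[-0.01,0,0,0,0,0,0.01,-0.02,0,0,0,0,0,0.01,-0.025,0,0,0,0,0,0.01,-0.0225,0,0,0,0,0,0.01,-0.01,0,0,0,0,0,0.01])

```text
clock: 6.1
eef_pos: [519.8, 235.8, 91.8]
eef_rot: [2.146, 1.569, 0.368]
wrist_force: [-0.1, 0.5, -1.5]
finger_gap: 25.8
```

step_arm(commands=[0.0002,0.0067,0.0077,-8.85,0,0,0.01,0.0002,0.0054,0.0087,-8.85,0,0,0.01,0.0002,0.004,0.0094,-8.85,0,0,0.01,0.0002,0.0025,0.0099,-8.85,0,0,0.01,0.0002,0.001,0.0102,-8.85,0,0,0.01])

```text
clock: 6.72
eef_pos: [544.1, 190.6, 88.8]
eef_rot: [-1.841, 1.57, -2.841]
wrist_force: [-0.6, -1.1, -2.0]
finger_gap: 25.6
```

step_arm(commands=[0.0002,-0.0006,0.0102,-8.85,0,0,0.01,0.0002,-0.0022,0.01,-8.85,0,0,0.01,0.0002,-0.0037,0.0096,-8.85,0,0,0.01,0.0002,-0.0051,0.0089,-8.85,0,0,0.01,0.0002,-0.0064,0.008,-8.85,0,0,0.01])

```text
clock: 7.35
eef_pos: [568.9, 145.8, 87.7]
eef_rot: [-2.714, 1.57, -2.941]
wrist_force: [0.9, 0.4, -1.3]
finger_gap: 25.6
```

step_arm(commands=[0.0002,-0.0075,0.0069,-8.85,0,0,0.01,0.0002,-0.0085,0.0057,-8.85,0,0,0.01,0,0,0,0,0,0,0.01])

```text
clock: 7.72
eef_pos: [579.0, 127.9, 87.4]
eef_rot: [-3.047, 1.57, -2.972]
wrist_force: [0.1, -0.2, -1.8]
finger_gap: 25.3
```

```bash
python3 - <<'E'
from h import *
s=manip.read_state();print(s['clock'],s['eef_pos'],R.from_euler('xyz',s['eef_rot']).as_matrix().round(3),s['wrist_force'])
ims=[]
A,B=cam('scene'),cam('side')
# predicted axis points
Rm=R.from_euler('xyz',s['eef_rot']).as_matrix();T=np.array(s['eef_pos'])
for d in (-80,18,118): 
    P=T+Rm@np.array([-10.5,-d,0]);print(d,P.round(1),proj(A,P).round(1),proj(B,P).round(1))
a=manip.camera('scene')[120:270,200:400];b=manip.camera('side')[100:250,160:360]
cv2.imwrite('pics/c2.png',cv2.cvtColor(np.hstack([cv2.resize(a,(400,300),interpolation=2),cv2.resize(b,(400,300),interpolation=2)]),cv2.COLOR_RGB2BGR))
E
```

```text
7.725 [578.98457414 127.86766023  87.35238646] [[-0.001 -0.074  0.997]
 [-0.     0.997  0.074]
 [-1.    -0.    -0.001]] [ 0.10879658 -0.18112353 -1.77804891]
-80 [573.1 207.6  97.8] [[155.9 300.8]] [[232. 233.]]
18 [580.3 109.9  97.9] [[179.8 284.4]] [[203.3 238.9]]
118 [587.7  10.2  97.9] [[206.7 266. ]] [[178.5 244.1]]
```

View pics/c2.png

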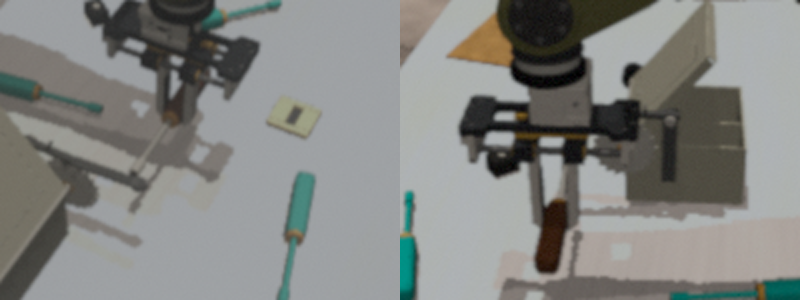

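Shaft root is at scene (179,286) and socket at (210,267), close to prediction; the tip droops perhaps 3–5 mm. The way under the tail is clear, so I'll slide in.

step_arm(commands=[0,-0.022,0,0,0,0,0.01,0,-0.022,0,0,0,0,0.01,0,-0.022,0,0,0,0,0.01,0,-0.022,0,0,0,0,0.01,0,-0.011,0,0,0,0,0.01])

```text
clock: 8.45
eef_pos: [586.6, 27.8, 87.7]
eef_rot: [-2.257, 1.571, -2.182]
wrist_force: [-0.1, 0.3, -0.3]
finger_gap: 25.5
```

step_arm(commands=[0,-0.01,0,0,0,0,0.01,0,0,0,0,0,0,0.01,0,0,0,0,0,0,0.01])

```text
clock: 8.82
eef_pos: [587.3, 20.1, 87.6]
eef_rot: [2.375, 1.571, 2.451]
wrist_force: [0.7, -0.0, -2.4]
finger_gap: 25.7
```

```bash
cat > look.py <<'E'
from h import *
import sys
n=sys.argv[1];s=manip.read_state();print(s['clock'],s['eef_pos'].round(1),np.round(s['wrist_force'],2),np.round(s['moment'],3))
p=np.load('box.npy');print('box',R.from_euler('z',-p[2]).apply(np.array(s['eef_pos'])-[p[0],p[1],0]).round(1))
a=manip.camera('scene')[130:280,150:350];b=manip.camera('side')[100:250,160:360]
cv2.imwrite(f'pics/{n}.png',cv2.cvtColor(np.hstack([cv2.resize(a,(400,300),interpolation=2),cv2.resize(b,(400,300),interpolation=2)]),cv2.COLOR_RGB2BGR))
E
python3 look.py c3
```

```text
8.825 [587.3  20.1  87.6] [ 0.7  -0.02 -2.42] [0.007 0.026 0.063]
box [139.7 141.4  87.6]
```

View pics/c3.png

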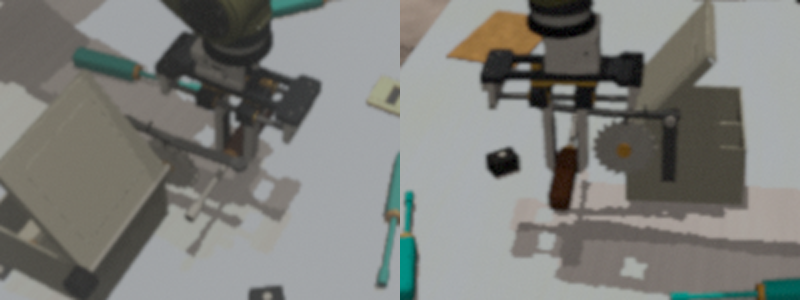

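The shaft is under the tail: it emerges beyond the tail in the scene view and the hand is clear. Now I'll raise it and feel for contact.

step_arm(commands=[-0.004,0,0,0,0,0,0.01,-0.004,0,0,0,0,0,0.01,-0.004,0,0,0,0,0,0.01,-0.002,0,0,0,0,0,0.01,0,0,0,0,0,0,0.01])

```text
clock: 9.55
eef_pos: [587.4, 19.6, 101.8]
eef_rot: [-0.026, 1.571, 0.05]
wrist_force: [0.8, 0.2, -2.6]
finger_gap: 25.7
```

```bash
python3 - <<'E'
from h import *
for i in range(4):
    s=manip.read_state();print(s['clock'],s['eef_pos'][2].round(2),np.round(s['wrist_force'],2),np.round(s['moment'],3));manip.camera('side')
E
```

```text
9.55 101.83 [ 0.84  0.19 -2.59] [ 0.047 -0.021  0.01 ]
9.6 101.61 [ 0.29  0.66 -0.95] [ 0.033  0.008 -0.033]
9.65 101.53 [-0.22  0.18 -1.31] [ 0.033 -0.05   0.039]
9.7 101.5 [ 0.1  -0.87 -2.01] [ 0.024 -0.023  0.025]
```

step_arm(commands=[-0.001,0,0,0,0,0,0.01,-0.001,0,0,0,0,0,0.01,-0.001,0,0,0,0,0,0.01,-0.001,0,0,0,0,0,0.01])

```text
clock: 10.25
eef_pos: [587.3, 19.6, 105.7]
eef_rot: [0.098, 1.571, 0.174]
wrist_force: [0.2, -0.1, -1.2]
finger_gap: 25.8
```

step_arm(commands=[-0.001,0,0,0,0,0,0.01,-0.001,0,0,0,0,0,0.01,-0.001,0,0,0,0,0,0.01,-0.001,0,0,0,0,0,0.01])

```text
clock: 10.75
eef_pos: [587.3, 19.6, 109.7]
eef_rot: [0.267, 1.571, 0.343]
wrist_force: [-0.1, 0.5, -2.9]
finger_gap: 25.5
```

```bash
python3 - <<'E'
from h import *
for i in range(4):
    s=manip.read_state();print(s['clock'],s['eef_pos'][2].round(2),np.round(s['wrist_force'],2),np.round(s['moment'],3));manip.camera('side')
E
```

```text
10.75 109.72 [-0.15  0.51 -2.93] [0.011 0.026 0.011]
10.8 109.86 [ 0.27  0.06 -1.73] [0.011 0.024 0.01 ]
10.85 109.77 [ 0.6  -0.29 -1.48] [-0.02   0.012 -0.012]
10.9 109.68 [-0.09  0.02 -0.82] [ 0.043 -0.009  0.008]
```

step_arm(commands=[-0.001,0,0,0,0,0,0.01,-0.001,0,0,0,0,0,0.01,-0.001,0,0,0,0,0,0.01,0,0,0,0,0,0,0.01])

```text
clock: 11.45
eef_pos: [587.3, 19.6, 112.8]
eef_rot: [-0.169, 1.571, -0.093]
wrist_force: [0.2, 0.8, -2.4]
finger_gap: 25.4
```

step_arm(commands=[-0.001,0,0,0,0,0,0.01,-0.001,0,0,0,0,0,0.01,-0.001,0,0,0,0,0,0.01,0,0,0,0,0,0,0.01])

```text
clock: 11.95
eef_pos: [587.3, 19.6, 115.7]
eef_rot: [-0.046, 1.571, 0.03]
wrist_force: [0.3, 0.5, -0.7]
finger_gap: 25.5
```

```bash
cat > f.py <<'E'
from h import *
L=[]
for i in range(4):
    s=manip.read_state();L.append(np.r_[s['wrist_force'],s['moment']]);manip.camera('side')
L=np.array(L);print(s['clock'],s['eef_pos'].round(2),L[:,2].round(2),L[:,3].round(3),L.mean(0).round(3))
E
python3 f.py
```

```text
12.1 [587.26  19.6  115.61] [-0.66 -1.21 -1.45 -1.7 ] [ 0.019 -0.024 -0.015  0.014] [ 3.760e-01  2.670e-01 -1.253e+00 -2.000e-03  1.000e-03 -3.000e-02]
```

step_arm(commands=[-0.001,0,0,0,0,0,0.01,-0.001,0,0,0,0,0,0.01,-0.001,0,0,0,0,0,0.01,0,0,0,0,0,0,0.01])

```text
clock: 12.65
eef_pos: [587.3, 19.6, 118.7]
eef_rot: [0.094, 1.571, 0.171]
wrist_force: [0.5, 0.8, -0.7]
finger_gap: 25.6
```

```bash
python3 f.py
```

```text
12.8 [587.29  19.63 118.64] [-0.69 -0.61 -1.1  -1.44] [-0.001 -0.05   0.005  0.042] [ 0.244  0.126 -0.959 -0.001  0.004 -0.012]
```

step_arm(commands=[-0.001,0,0,0,0,0,0.01,-0.001,0,0,0,0,0,0.01,-0.001,0,0,0,0,0,0.01,0,0,0,0,0,0,0.01])

```text
clock: 13.35
eef_pos: [587.3, 19.6, 121.7]
eef_rot: [-0.134, 1.571, -0.058]
wrist_force: [-0.2, -0.0, -0.9]
finger_gap: 25.5
```

```bash
python3 f.py
```

```text
13.5 [587.3   19.62 121.64] [-0.92 -2.01 -1.22 -0.38] [-0.032  0.014 -0.027 -0.037] [ 0.032 -0.26  -1.133 -0.02  -0.009 -0.017]
```

step_arm(commands=[-0.001,0,0,0,0,0,0.01,-0.001,0,0,0,0,0,0.01,-0.001,0,0,0,0,0,0.01,0,0,0,0,0,0,0.01])

```text
clock: 14.05
eef_pos: [587.2, 19.6, 124.5]
eef_rot: [3.027, 1.57, 3.103]
wrist_force: [-0.1, -0.3, -3.7]
finger_gap: 25.5
```

```bash
python3 f.py
```

```text
14.2 [587.21  19.62 124.55] [-3.72 -3.56 -3.75 -3.24] [0.1   0.132 0.12  0.124] [-6.990e-01  2.520e-01 -3.567e+00  1.190e-01  6.700e-02  1.000e-03]
```

Contact at about TCP z 123. The nose should free near 133–134 and the stop is near 136, so I'll raise in stages and watch force and lid.

step_arm(commands=[-0.002,0,0,0,0,0,0.01,-0.0015,0,0,0,0,0,0.01,-0.0015,0,0,0,0,0,0.01,0,0,0,0,0,0,0.01])

```text
clock: 14.75
eef_pos: [587.4, 19.6, 129.9]
eef_rot: [-0.09, 1.57, -0.014]
wrist_force: [-1.2, -0.4, -2.9]
finger_gap: 25.6
```

```bash
cat > f.py <<'E'
from h import *
L=[];ims=[]
s=manip.read_state();z=s['eef_pos'].round(2)
for i in range(4):
    s=manip.read_state();L.append(np.r_[s['wrist_force'],s['moment']]);ims.append(manip.camera('side')[90:145,300:335].astype(float))
L=np.array(L);print(s['clock'],z,L[:,2].round(2),L[:,3].round(3),L.mean(0).round(3))
import os
if os.path.exists('last.npy'):print('liddiff since last',np.abs(ims[0]-np.load('last.npy')).mean().round(2),'in call',np.abs(ims[0]-ims[3]).mean().round(2))
np.save('last.npy',ims[3])
E
python3 f.py
```

```text
14.9 [587.4   19.62 129.86] [-2.86 -3.83 -3.88 -2.86] [0.135 0.075 0.034 0.108] [-0.907 -0.069 -3.36   0.088  0.124 -0.046]
```

step_arm(commands=[-0.0015,0,0,0,0,0,0.01,-0.0015,0,0,0,0,0,0.01,0,0,0,0,0,0,0.01])

```text
clock: 15.32
eef_pos: [587.4, 19.6, 132.9]
eef_rot: [-0.176, 1.57, -0.1]
wrist_force: [0.4, 0.3, -2.7]
finger_gap: 25.9
```

```bash
python3 f.py
```

```text
15.475 [587.45  19.59 132.94] [-2.74 -2.11 -2.43 -2.66] [0.045 0.033 0.013 0.035] [-0.029  0.139 -2.486  0.031 -0.062  0.046]
liddiff since last 10.51 in call 6.64
```

The force dropped and the lid is moving. I'll add a little margin and hold.

step_arm(commands=[-0.0007,0,0,0,0,0,0.01,0,0,0,0,0,0,0.01])

```text
clock: 15.78
eef_pos: [587.3, 19.6, 133.4]
eef_rot: [0.024, 1.571, 0.1]
wrist_force: [0.7, -1.3, -2.5]
finger_gap: 25.6
```

```bash
python3 f.py
```

```text
15.925 [587.32  19.6  133.4 ] [-2.47 -1.89 -3.18 -1.98] [0.101 0.08  0.021 0.086] [ 0.792 -0.028 -2.379  0.072 -0.097  0.037]
liddiff since last 11.21 in call 5.88
```

step_arm(commands=[0,0,0,0,0,0,0.01,0,0,0,0,0,0,0.01,0,0,0,0,0,0,0.01,0,0,0,0,0,0,0.01,0,0,0,0,0,0,0.01])

```text
clock: 16.6
eef_pos: [587.3, 19.6, 133.4]
eef_rot: [0.161, 1.571, 0.237]
wrist_force: [1.3, 0.7, -3.8]
finger_gap: 25.6
```

step_arm(commands=[0,0,0,0,0,0,0.01,0,0,0,0,0,0,0.01,0,0,0,0,0,0,0.01,0,0,0,0,0,0,0.01,0,0,0,0,0,0,0.01])

```text
clock: 17.23
eef_pos: [587.3, 19.6, 133.4]
eef_rot: [0.163, 1.571, 0.239]
wrist_force: [0.1, -0.4, -2.6]
finger_gap: 25.6
```

step_arm(commands=[0,0,0,0,0,0,0.01,0,0,0,0,0,0,0.01,0,0,0,0,0,0,0.01,0,0,0,0,0,0,0.01,0,0,0,0,0,0,0.01])

```text
clock: 17.85
eef_pos: [587.3, 19.6, 133.3]
eef_rot: [2.187, 1.571, 2.263]
wrist_force: [0.9, 0.1, -3.0]
finger_gap: 25.7
```

step_arm(commands=[0,0,0,0,0,0,0.01,0,0,0,0,0,0,0.01,0,0,0,0,0,0,0.01,0,0,0,0,0,0,0.01,0,0,0,0,0,0,0.01])

```text
clock: 18.48
eef_pos: [587.3, 19.6, 133.4]
eef_rot: [-0.326, 1.571, -0.25]
wrist_force: [-0.4, 0.3, -2.9]
finger_gap: 25.4
```

```bash
python3 f.py; python3 look.py c4
```

```text
18.625 [587.3   19.61 133.35] [-2.85 -2.3  -2.53 -1.79] [0.041 0.055 0.089 0.106] [ 0.727  0.264 -2.37   0.073 -0.177  0.061]
liddiff since last 20.79 in call 0.94
18.675 [587.3  19.6 133.3] [ 0.85  0.03 -2.31] [ 0.047 -0.158  0.045]
box [139.7 140.9 133.3]
```

View pics/c4.png

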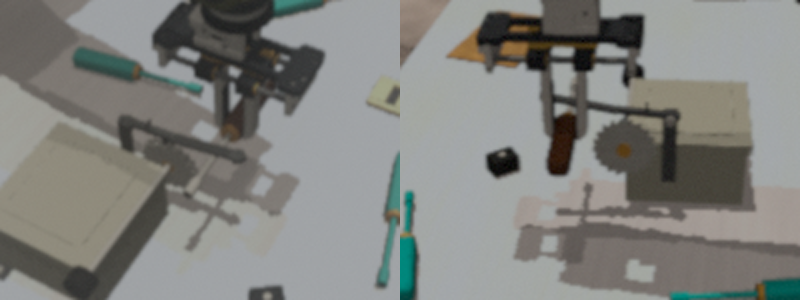

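The lid looks shut or nearly so, with its plate flat at side (140–150, 315–375). I'll hold longer and check that it has stopped.

step_arm(commands=[0,0,0,0,0,0,0.01,0,0,0,0,0,0,0.01,0,0,0,0,0,0,0.01,0,0,0,0,0,0,0.01,0,0,0,0,0,0,0.01])

```text
clock: 19.55
eef_pos: [587.3, 19.6, 133.3]
eef_rot: [-2.92, 1.571, -2.844]
wrist_force: [0.7, -0.2, -2.8]
finger_gap: 25.2
```

step_arm(commands=[0,0,0,0,0,0,0.01,0,0,0,0,0,0,0.01,0,0,0,0,0,0,0.01,0,0,0,0,0,0,0.01,0,0,0,0,0,0,0.01])

```text
clock: 20.18
eef_pos: [587.3, 19.6, 133.3]
eef_rot: [-2.3, 1.571, -2.224]
wrist_force: [0.2, -0.9, -2.2]
finger_gap: 25.6
```

step_arm(commands=[0,0,0,0,0,0,0.01,0,0,0,0,0,0,0.01,0,0,0,0,0,0,0.01,0,0,0,0,0,0,0.01,0,0,0,0,0,0,0.01])

```text
clock: 20.8
eef_pos: [587.3, 19.6, 133.4]
eef_rot: [0.528, 1.571, 0.604]
wrist_force: [1.9, -0.8, -2.3]
finger_gap: 25.0
```

```bash
V=1 python3 l.py
```

```text
0.6092181069958851
-60 0 [[173.6 327.6]]
-60 0.1 [[168.9 327.7]]
-60 0.27 [[160.9 326.5]]
-30 0 [[173.2 315.3]]
-30 0.1 [[169.6 315.3]]
-30 0.27 [[163.4 314.3]]
[[166, 165, 166, 166, 166, 166, 165, 165, 165, 165, 166, 165, 166, 165, 163, 154, 142, 136, 136, 136, 137, 137, 137, 136, 135, 137, 135, 136, 136, 136, 137, 136, 137, 135, 136, 137, 136, 136, 136, 135, 131, 121, 112, 117, 121, 121, 120, 113, 85, 68, 67, 66, 67, 66, 66, 66, 67, 68, 67, 68], [166, 165, 165, 166, 165, 165, 165, 166, 165, 165, 166, 166, 166, 165, 164, 158, 144, 138, 137, 136, 136, 136, 136, 135, 135, 137, 136, 136, 136, 135, 135, 136, 134, 135, 136, 135, 136, 136, 136, 136, 133, 126, 122, 120, 121, 121, 121, 116, 87, 70, 67, 66, 67, 68, 68, 66, 66, 67, 66, 67], [166, 165, 164, 165, 165, 165, 165, 165, 166, 165, 166, 165, 166, 166, 165, 165, 164, 164, 165, 165, 164, 165, 164, 164, 160, 159, 156, 157, 158, 159, 160, 159, 159, 158, 153, 146, 144, 140, 142, 145, 144, 139, 136, 134, 133, 128, 126, 117, 99, 93, 100, 112, 125, 146, 148, 134, 128, 128, 133, 148], [165, 165, 166, 165, 165, 165, 166, 165, 165, 165, 165, 165, 165, 165, 165, 166, 165, 166, 166, 166, 166, 165, 166, 166, 166, 165, 165, 166, 165, 165, 165, 165, 166, 166, 166, 165, 165, 165, 166, 165, 166, 166, 166, 165, 165, 166, 166, 165, 166, 165, 165, 166, 165, 165, 166, 166, 165, 166, 165, 166]]
```

The lid edge sits at row 173 along its whole length, as predicted for angle 0, and has not changed in over 2 s, so it is shut. I'll lower the driver off the tail, then withdraw.

step_arm(commands=[0.003,0,0,0,0,0,0.01,0.004,0,0,0,0,0,0.01,0.005,0,0,0,0,0,0.01,0.006,0,0,0,0,0,0.01,0.006,0,0,0,0,0,0.01])

```text
clock: 21.58
eef_pos: [587.2, 19.6, 108.9]
eef_rot: [-3.137, 1.571, -3.061]
wrist_force: [-0.1, -0.2, -0.9]
finger_gap: 25.6
```

step_arm(commands=[0.006,0.002,0,0,0,0,0.01,0,0.02,0,0,0,0,0.01,0,0.02,0,0,0,0,0.01,0,0.02,0,0,0,0,0.01,0,0.02,0,0,0,0,0.01])

```text
clock: 22.2
eef_pos: [580.9, 103.2, 103.5]
eef_rot: [0.055, 1.571, 0.132]
wrist_force: [0.6, 0.0, -2.5]
finger_gap: 25.3
```

step_arm(commands=[0,0.022,0,0,0,0,0.01,0,0.022,0,0,0,0,0.01,0,0.022,0,0,0,0,0.01,0,0.022,0,0,0,0,0.01,0,0.01,0,0,0,0,0.01])

```text
clock: 22.82
eef_pos: [573.4, 200.6, 103.3]
eef_rot: [2.825, 1.571, 2.902]
wrist_force: [-0.3, -0.1, -2.1]
finger_gap: 25.5
```

```bash
python3 - <<'E'
from h import *
V=1
s=manip.read_state();print(s['clock'],s['eef_pos'].round(1),np.round(s['wrist_force'],1))
w=manip.camera('wrist');b=manip.camera('side')
o=np.zeros((384,800,3),np.uint8);o[:300,:400]=cv2.resize(w,(400,300));o[:300,400:]=cv2.resize(b,(400,300))
cv2.imwrite('pics/c5.png',cv2.cvtColor(o,cv2.COLOR_RGB2BGR))
E
python3 l.py | head -1
```

```text
22.825 [573.4 200.6 103.3] [-0.3 -0.1 -2.1]
13.6119341563786
```

View pics/c5.png

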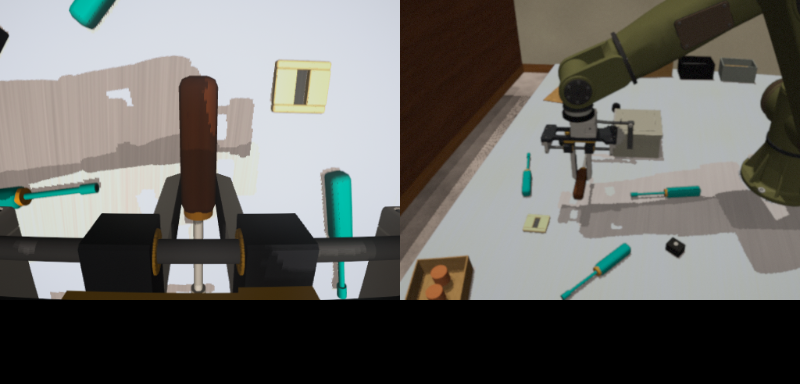

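The lid is still shut, the driver is held clear, and the counter below is free: the nearest turquoise driver is well to the right and the bezel further back. I'll lay it down here.

step_arm(commands=[0.022,0,0,0,0,0,0.01,0.024,0,0,0,0,0,0.01,0.022,0,0,0,0,0,0.01,0.014,0,0,0,0,0,0.01,0.008,0,0,0,0,0,0.01])

```text
clock: 23.7
eef_pos: [573.7, 198.7, 12.9]
eef_rot: [-2.893, 1.57, -2.817]
wrist_force: [-0.3, -0.3, -1.3]
finger_gap: 25.5
```

step_arm(commands=[0.002,0,0,0,0,0,0.01,0.002,0,0,0,0,0,0.01,0.001,0,0,0,0,0,0.01,0.001,0,0,0,0,0,0.01,0,0,0,0,0,0,0.01])

```text
clock: 24.32
eef_pos: [573.7, 199.1, 7.4]
eef_rot: [-0.008, 1.571, 0.068]
wrist_force: [-0.2, -0.4, -1.9]
finger_gap: 25.5
```

```bash
python3 f.py
```

```text
24.475 [573.65 199.11   7.42] [-1.88 -2.14 -0.44 -2.03] [ 0.018 -0.049  0.059 -0.02 ] [-0.057 -0.19  -1.622  0.002 -0.016  0.017]
liddiff since last 75.3 in call 1.78
```

Still 5 mm above where it was gripped; I'll go down in small steps.

step_arm(commands=[0.001,0,0,0,0,0,0.01,0.001,0,0,0,0,0,0.01,0.001,0,0,0,0,0,0.01,0,0,0,0,0,0,0.01])

```text
clock: 25.02
eef_pos: [573.5, 199.1, 4.2]
eef_rot: [-2.981, 1.571, -2.905]
wrist_force: [0.3, -0.0, -1.7]
finger_gap: 25.5
```

step_arm(commands=[0.001,0,0,0,0,0,0.01,0.0005,0,0,0,0,0,0.01,0,0,0,0,0,0,0.01])

```text
clock: 25.4
eef_pos: [573.6, 199.1, 2.8]
eef_rot: [3.075, 1.571, -3.132]
wrist_force: [-0.5, -0.2, -1.8]
finger_gap: 25.8
```

```bash
python3 f.py
```

```text
25.55 [573.58 199.08   2.79] [-1.78 -2.28 -2.19 -2.7 ] [-0.034  0.004  0.011  0.043] [-0.064  0.232 -2.237  0.006 -0.017 -0.015]
liddiff since last 6.0 in call 1.82
```

step_arm(commands=[0.0005,0,0,0,0,0,0.01,0.0003,0,0,0,0,0,0.01,0,0,0,0,0,0,0.01])

```text
clock: 25.98
eef_pos: [573.7, 199.1, 2.4]
eef_rot: [-0.09, 1.571, -0.014]
wrist_force: [-3.1, -1.2, 6.1]
finger_gap: 25.5
```

```bash
python3 f.py
```

```text
26.125 [573.66 199.09   2.4 ] [6.06 6.55 5.22 5.82] [-0.15  -0.213 -0.177 -0.178] [-3.255 -1.009  5.914 -0.18   0.615 -0.026]
liddiff since last 2.08 in call 1.82
```

It is resting on the counter. I'll release and lift straight up.

step_arm(commands=[0,0,0,0,0,0,0.035,0,0,0,0,0,0,0.05,0,0,0,0,0,0,0.05,0,0,0,0,0,0,0.05,0,0,0,0,0,0,0.05])

```text
clock: 26.8
eef_pos: [573.6, 199.1, 2.0]
eef_rot: [1.658, 1.571, 1.734]
wrist_force: [-0.1, -0.9, -0.5]
finger_gap: 49.9
```

step_arm(commands=[-0.01,0,0,0,0,0,0.05,-0.03,0,0,0,0,0,0.05,-0.04,0,0,0,0,0,0.05,-0.04,0,0,0,0,0,0.05,-0.04,0,0,0,0,0,0.05])

```text
clock: 27.42
eef_pos: [573.5, 199.1, 164.2]
eef_rot: [0.195, 1.57, 0.271]
wrist_force: [-0.9, -0.5, 0.5]
finger_gap: 50.2
```

step_arm(commands=[-0.03,0.02,0,0,0,0,0.05,0,0.03,0,0,0,0,0.05,0,0,0,0,0,0,0.05])

```text
clock: 27.8
eef_pos: [569.4, 250.3, 192.8]
eef_rot: [0.448, 1.57, 0.526]
wrist_force: [-0.5, -0.3, -0.1]
finger_gap: 50.0
```

```bash
python3 - <<'E'
from h import *
s=manip.read_state();print(s['clock'],s['eef_pos'].round(1),np.round(s['wrist_force'],1))
w=manip.camera('side')[80:380,90:390];b=manip.camera('scene')[100:300,100:400]
o=np.hstack([cv2.resize(w,(400,400),interpolation=2),cv2.resize(b,(400,400),interpolation=2)])
cv2.imwrite('pics/c6.png',cv2.cvtColor(o,cv2.COLOR_RGB2BGR))
E
V=1 python3 l.py | tail -1 | cut -c1-330
```

```text
27.8 [569.4 250.3 192.8] [-0.5 -0.3 -0.1]
[[175, 175, 175, 176, 174, 175, 175, 175, 175, 175, 175, 175, 175, 175, 173, 164, 151, 146, 145, 145, 145, 145, 145, 144, 144, 145, 145, 145, 145, 145, 145, 144, 145, 145, 145, 144, 145, 145, 144, 145, 144, 140, 130, 139, 145, 145, 144, 134, 98, 76, 74, 75, 72, 73, 73, 71, 72, 72, 72, 73], [175, 174, 175, 175, 175, 175, 175, 174
```

View pics/c6.png

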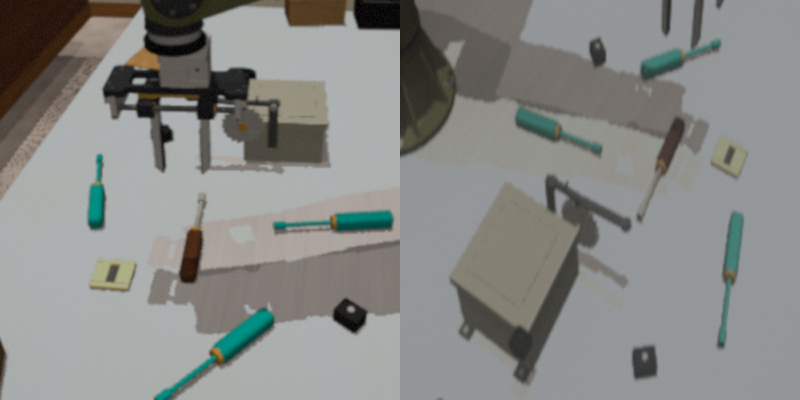

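The walnut driver lies flat on the counter, clear of the box. The lid is shut (edge still at row 173), the other parts have not moved, and the hand is free.

```bash
python3 -c "
from cell import manip
print(manip.sign_off())"
```

```text
the job is handed in; nothing more can be done
None
```

The lid is fully shut and the nut driver is lying back on the counter, clear of the box. I handed the job in at about 28 s.

- **Lifting the pawl:** I gripped the walnut driver, slid its shaft under the tail from the +y side and felt contact at a TCP height of about 123 mm. I then raised it about 10.5 mm. The resistance peaked at about 2–2.5 N in the readings, well under the 7 N limit, and dropped when the nose came free.
- **Closing the lid:** I held the pawl up for about 5.5 s while the lid sank. Its edge then matched the image position for angle 0 and stayed there for over 2 s before I lowered and withdrew the driver.
- **Laying it down:** The driver reached the counter with about 7 N and I released it there without a drop. The last pictures show it lying flat, the lid still shut, the other parts in view where they were, and the hand touching nothing. The wiper arm lay outside those last crops, so I did not re-check it, but the arm never went near it.

No check failed. One automatic image comparison of the lid jumped after I withdrew, which I put down to the hand and its shadow being in view. The lid edge was back on the predicted line in the final reading.

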